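# Index the cone under the microscope

## Task

Bring the dish with the cone under the microscope by turning the specimen table on by one hole: with a fingertip press the indexing plunger's knob down, keep it pressed while you push the carousel round the way that takes the cone towards the lens, and let the plunger spring up fully into the next hole; do not swing far past that hole. Do not grip the knob by its sides, lift or upset any dish, bump the microscope, or disturb the things standing around; then leave everything untouched.

Things in the scene. Friction and masses are not known exactly. Their poses are not given: they have to be found in the camera images.
- index_base: indexing specimen table, fixed: a round grey drum 340 mm across, 42 mm high, with a steel index plate as its rim (131 to 165 mm from the axis) that has six through holes 11 mm wide, 60 degrees apart, 147 mm from the axis; the carousel turns inside it. Origin on the turning axis at bench level, z up; its +x axis points to the microscope, and the first hole lies on its -x side
- carousel (a joint): turn of the carousel (aluminium disc 208 mm across, top 44 mm above the bench) about the vertical axis of index_base, rad: 0 at the hole where it starts, positive anticlockwise seen from above; the next hole is at +1.047 on one side and at -1.047 on the other. It turns lightly (about 1 N at the knob) when the plunger is pressed in, stays where it is left, and is locked while the pin is in a hole
- plunger (a joint): how far the sprung plunger on the carousel's edge is pressed down, m: 0 is out, its pin home in a hole (entering from below, showing 3 mm above the plate); 0.013 is the stop. About 5 N starts it, about 9 N reaches the stop; the pin is free of the hole from 0.009 on. Let go between holes it rests under the plate at about 0.009, and springs to 0 once a hole is over it (within 1 degree)
- knob_top (a point): centre of the floor of the plunger's knob, which faces up: a black round knob 46 mm across, 12 mm thick, its top a shallow dish 39 mm across with a rim 3 mm high round it for the fingertip. It lies 118 mm from the turning axis, 81 mm above the bench when out, and starts on the -x side of index_base, opposite the microscope. Moves with the knob
- knob_skirt: the ribbed side of that knob (46 mm across, from 3 to 11 mm below the floor of its dish); origin on the knob's centre line, at bench level when the plunger is out
- hub (a point): centre of the carousel, on its turning axis, 50 mm above the bench
- lens_spot (a point): the place under the microscope: the point straight below its lens, on the level of the carousel's top (44 mm above the bench), 60 mm from the turning axis on the +x side of index_base
- microscope: digital microscope, fixed: white barrel 32 mm across above lens_spot, its nose 116 mm and its top 233 mm above the bench, on a black arm from a steel pillar 16 mm across and 263 mm high. Origin on the bench straight below the lens, 60 mm from the turning axis on the +x side of index_base; the pillar stands another 155 mm farther out the same way
- dish_cone: the dish with the cone: round dish without lid, 50 mm across and 10 mm high, origin at the centre of its underside; a brown conifer cone 24 mm across stands in it, top 35 mm above the underside. It is in the pocket next to the lens on one side or the other. Six pockets, 60 degrees apart and 60 mm from the axis, each of three steel pins 4 mm across and 6 mm high, hold one loose dish each
- dish_fern: round dish with a clear lid, 50 mm across and 10 mm high, origin at the centre of its underside; a pressed fern frond inside; in the other pocket next to the microscope
- dish_daisy: round dish with a clear lid, 50 mm across and 10 mm high, origin at the centre of its underside; a pressed many-petalled flower inside
- dish_pansy: round dish with a clear lid, 50 mm across and 10 mm high, origin at the centre of its underside; a pressed flower of five broad petals inside
- dish_sprig: round dish with a clear lid, 50 mm across and 10 mm high, origin at the centre of its underside; three small pressed blossoms inside
- dish_leaf: round dish with a clear lid, 50 mm across and 10 mm high, origin at the centre of its underside; a pressed three-part leaf inside
- seed_jar: bystander: glass jar with metal lid, 54 mm across, 65 mm high; origin at the centre of its underside
- tweezers: bystander: steel tweezers lying flat, 130 mm long, 8 mm high; origin at mid-length on the bench
- glue_bottle: bystander: white bottle, 44 mm across, 110 mm high; origin at the centre of its underside
- bead_tub: bystander: clear open tub, 76 mm across, 50 mm high; origin at the centre of its underside
- magnifier: bystander: round hand lens lying flat, 68 mm across, with an 85 mm handle; origin at the centre of the lens on the bench
- dropper_bottle: bystander: brown dropper bottle, 32 mm across, 75 mm high; origin at the centre of its underside
There are look-alikes about, which are no part of the job. Leave any red, turquoise or yellow look-alike of the dish_sprig alone.

How it is judged:
On the way, in this order (a step that is already met when the one before it is completed fails the run):
1. the plunger is pressed in while the carousel still stands at its first hole (value of joint plunger above 0.007 m and value of joint carousel between -0.12 and 0.12 rad), for 0.05 s.
2. the carousel is turned away from the first hole ((value of joint carousel above 0.3 rad or value of joint carousel below -0.3 rad)), for 0.05 s.
3. the plunger has sprung out into the next hole with the cone under the lens (value of joint plunger below 0.003 m and horizontal distance between dish_cone and lens_spot below 0.006 m), for 0.2 s.
At the end, for the whole second after the job is handed in: The carousel stands still, locked in the next hole (within 0.04 rad, plunger out to within 3 mm), the cone's dish is within 6 mm of the point under the lens, and all six dishes sit flat in their pockets (all of step 3 and velocity of joint carousel between -0.05 and 0.05 rad/s and (value of joint carousel between 1.0072 and 1.0872 rad or value of joint carousel between -1.0872 and -1.0072 rad) and height (world z) of dish_cone between 0.04 and 0.048 m and height (world z) of dish_fern between 0.04 and 0.048 m and height (world z) of dish_daisy between 0.04 and 0.048 m and height (world z) of dish_pansy between 0.04 and 0.048 m and height (world z) of dish_sprig between 0.04 and 0.048 m and height (world z) of dish_leaf between 0.04 and 0.048 m); the robot touches nothing.
It fails at once if the carousel is swung more than 20 degrees past the next hole (value of joint carousel above 1.3972 rad or value of joint carousel below -1.3972 rad).
It fails at once if the knob is gripped by its sides (more than 15 N) (contact force between the fingers and knob_skirt above 15 N).
It fails at once if the microscope is bumped (more than 5 N) (contact force between any of the fingers, the arm and microscope above 5 N).
It fails at once if a dish is lifted by more than 12 mm or tipped (height (world z) of any of dish_cone, dish_fern, dish_daisy, dish_pansy, dish_sprig, dish_leaf above 0.056 m or angle between any of dish_cone, dish_fern, dish_daisy, dish_pansy, dish_sprig, dish_leaf's own z axis and vertical above 0.4 rad).
It fails at once if a bystander is moved by more than 30 mm (distance of any of seed_jar, tweezers, glue_bottle, bead_tub, magnifier, dropper_bottle from where it was at the start of the episode above 0.03 m).
It also fails if it takes over 45 s, if anything falls off the work surface, if the arm or the gripper's body presses on something with over 40 N, if the wrist force passes 120 N, or if a joint passes its speed limit or range.

## Robot

A 6-joint arm with a two-finger parallel gripper is mounted at the origin on the work surface. World frame = base frame: x ahead of the robot, y to its left, z up, the work surface at z = 0. Lengths are in m, angles in rad, forces in N, time in s.
With the tool pointing down it reaches from about 0.375 to 0.975 m from the base axis. Payload 3.8 kg.
Tool frame: the origin (TCP) lies between the finger pads; the fingertips stand 17 mm ahead of it and the grasp point (between the pads) lies 2 mm behind it; y points along the fingers, z is the direction in which the jaws open and shut, and the axes are right-handed (so a half turn about y gives the same grasp; the last joint's range is limited). The gripper opens to 85 mm and grips with 20 to 120 N. Pads are 22 mm wide; open, the fingers measure 114 mm over their backs; the gripper's body (76 mm by 85 mm) begins 54 mm behind the grasp point. The pads swing forward as they close: fully open they stand 13 mm farther back than shut.
Start: joints at [-1.227, 0.264, 1.604, -0, 1.274, -0.037], TCP at [0.251, -0.627, 0.248] pointing down, gripper open.
Joint ranges: [-2.63, 2.63], [-0.94, 2.18], [0.31, 2.57], [-1.31, 4.45], [0, 2.66], [-2.55, 2.55]. Speed limits (rad/s): [2.57, 2.57, 3.14, 3.14, 3.14, 3.14].

## Interface

Orientations are given as a rotation vector (axis times angle).
In Python, from workcell import bot, eyes, nets gives the robot as it stands. The module is installed in compiled form; this text tells all that it offers.
- The arm moves only by the tool jog_arm, never from a script. Its arguments are lists of equal length, an entry for each row: "turn": the turn, a rotation vector about the tool's x, y, z in rad, a list of three; "slide": the shift along the tool's x, y, z in mm, a list of three; "grip": the opening in per cent of the stroke, from 0 (shut) to 100 (fully open). A call has 1 to 5 rows; each row shifts and turns the commanded pose from where the row before left it, along the tool's axes as they then stand; what a row does not reach is not made up. A row lasts 1/10 s, in which the tool goes at most 50 mm and 8.59 degrees, less where a joint would pass 70% of its speed; a pose out of reach is approached as far as the arm can. A call with a gripper value outside its range is refused whole. The fingers move at their own pace and stop on an object; "newtons" is the grip in N (left out, the last holds). Time passes only in rows, so rows that do not move let the fingers close. It gives the time, the measured TCP pose, the force and the opening at its end, in the units of the state.
- bot.read_state(): the state, without advancing time (a new reading comes with each control period).
- eyes.read_camera(name): name is "scene" or "top" or "wrist"; returns a dict with "img" (480x640x3 uint8, red, green, blue), "depth" (480x640 float32, m along the optical axis (not along the pixel's ray), 0 where there is no reading), "intrinsics" (3x3 intrinsics, pixels), "position" and "rotation" of the camera in the world. Camera axes: x right, y down, z forward; pixel columns grow to the right and rows downward; lengths in m; the calibration is good to about 2 mm. A picture is of the moment at which its call begins.
- bot.finish_job(): hands the job in, once; it reports no verdict.
Trained networks look in a picture, given as the dict that the camera call returned (one of the last four; its "shot" number tells which), for a name from the list of things; names that differ only in an ending like _2 or _b are one class to them, and where a whole thing is asked for, a point or a joint stands for the part that bears it (a point fixed in the world has none). Each returns a list of dicts, best first, with "conf" (0 to 1); they miss things now and then, are a little off and sometimes report something else, mostly with a low value. They report only what shows in the picture. A call takes as long as a camera call. They do not tell look-alikes from the thing itself.
- nets.search_frame(thing, picture): "xyz" ([x, y, z] in m, in the coordinates of the camera as it stood for that picture, good to about 4 mm: the middle of the surface that is visible of it).
The state is a dict: "time": time; "q": joint angles; "joint_vel": joint speeds; "joint_torque": joint torques, N m; "tool_pos": TCP position; "tcp_rot": TCP orientation; "wrist_force": force on the tool from outside, world axes, zero at the start; "torque": the same for the moment, N m; "width": opening from 0.0 (shut) to 1.0 (fully open).
Only numpy, scipy, OpenCV 4.12 (cv2) and the standard library are available. Lean on these libraries where they do the work, as an engineer would, in place of code of your own. Each camera call takes 0.05 s, during which the arm holds its last target.

## Working session

There is one attempt and no reset: what is moved stays moved. The work goes in short steps, Python scripts to look and compute and a tool call to move; the robot and the scene stay as the last step left them, time stands still between calls to the robot, and variables do not carry over. Pictures are saved under pics/ and viewed, and the job is handed in when it is done.

Besides the shell and the picture viewer there is one more tool, called after "Request:" in YAML: its name, and indented under it one key for each argument. jog_arm: Moves the arm, as the interface text tells. Its arguments: {"type":"object","properties":{"turn":{"type":"array"},"slide":{"type":"array"},"grip":{"type":"array"},"newtons":{"type":"number"}},"required":["turn","slide","grip"]}

```bash
mkdir -p pics
cat > h.py <<'E'
import numpy as np,cv2
from scipy.spatial.transform import Rotation as R
from workcell import bot,eyes,nets
def world(p,c): 
    r=np.array(c['rotation']); 
    if r.shape!=(3,3): r=R.from_rotvec(r).as_matrix()
    return r@np.array(p)+np.array(c['position'])
def px(c,u,v,d=None):
    K=np.array(c['intrinsics']); d=c['depth'][v,u] if d is None else d
    return world([(u-K[0,2])/K[0,0]*d,(v-K[1,2])/K[1,1]*d,d],c)
def proj(c,p):
    K=np.array(c['intrinsics']); r=np.array(c['rotation']); 
    if r.shape!=(3,3): r=R.from_rotvec(r).as_matrix()
    q=K@(r.T@(np.array(p)-np.array(c['position']))); return q[:2]/q[2]
def save(c,n): cv2.imwrite('pics/'+n,c['img'][:,:,::-1])
E
python3 - <<'E'
from h import *
np.set_printoptions(precision=4,suppress=True)
print(bot.read_state())
for n in ('top','scene'):
    c=eyes.read_camera(n); save(c,n+'1.png'); print(n,c['position'],c['rotation'])
    for t in ['index_base','knob_top','hub','microscope','dish_cone','dish_fern','seed_jar','glue_bottle','bead_tub','dropper_bottle']:
        for r in nets.search_frame(t,c)[:2]: w=world(r['xyz'],c); print(t,round(r['conf'],2),w,proj(c,w).round())
E
```

```text
{'time': 0.0, 'q': array([-1.2269,  0.2648,  1.6054, -0.    ,  1.2737, -0.0369]), 'joint_vel': array([-0.0009, -0.0011, -0.0001, -0.0005,  0.0019,  0.0003]), 'joint_torque': array([ -0.0008, -51.5114, -36.7312,  -0.0002,   0.013 ,  -0.    ]), 'tool_pos': array([ 0.2506, -0.626 ,  0.2469]), 'tcp_rot': array([-0.3884,  2.0154, -2.0108]), 'wrist_force': array([-0.1255,  0.0229, -0.7428]), 'torque': array([-0.0226,  0.0329,  0.0162]), 'width': 1.000346388103112}
top [ 0.334  -0.0309  1.5047] [-2.1648  2.1472 -0.1519]
index_base 0.78 [ 0.5866 -0.1077  0.0388] [333. 214.]
knob_top 0.71 [ 0.4769 -0.123   0.0814] [340. 257.]
knob_top 0.52 [0.5427 0.0843 0.063 ] [253. 229.]
hub 0.77 [ 0.5794 -0.1111  0.0448] [334. 216.]
microscope 0.66 [ 0.7914 -0.0886  0.1846] [328. 112.]
dish_cone 0.86 [ 0.6163 -0.0533  0.0419] [311. 201.]
dish_fern 0.64 [ 0.6311 -0.1594  0.0492] [354. 195.]
seed_jar 0.61 [0.5424 0.086  0.0653] [252. 229.]
glue_bottle 0.57 [0.4189 0.4684 0.0743] [ 86. 280.]
glue_bottle 0.21 [ 0.5858 -0.1105  0.04  ] [334. 214.]
bead_tub 0.9 [0.5779 0.4694 0.0145] [ 98. 217.]
dropper_bottle 
[... 187 characters left out ...]
137   0.0423] [279. 278.]
knob_top 0.74 [ 0.5791 -0.1632  0.0539] [264. 263.]
knob_top 0.69 [ 0.4869 -0.1237  0.0794] [270. 228.]
hub 0.58 [ 0.5974 -0.1273  0.0437] [280. 268.]
microscope 0.69 [ 0.8159 -0.0929  0.1469] [320. 307.]
microscope 0.32 [ 0.637  -0.1587  0.0539] [271. 280.]
dish_cone 0.67 [0.5618 0.0866 0.0492] [356. 240.]
dish_cone 0.42 [ 0.628  -0.0447  0.05  ] [315. 268.]
dish_fern 0.56 [ 0.6402 -0.1557  0.0534] [273. 281.]
seed_jar 0.84 [0.5656 0.0844 0.0453] [356. 242.]
glue_bottle 0.67 [0.4377 0.4777 0.0538] [466. 183.]
bead_tub 0.62 [0.5726 0.4654 0.0281] [484. 221.]
bead_tub 0.23 [ 0.6278 -0.1377  0.0394] [279. 279.]
dropper_bottle 0.53 [ 0.5939 -0.4646  0.0401] [141. 298.]
```

View pics/top1.png

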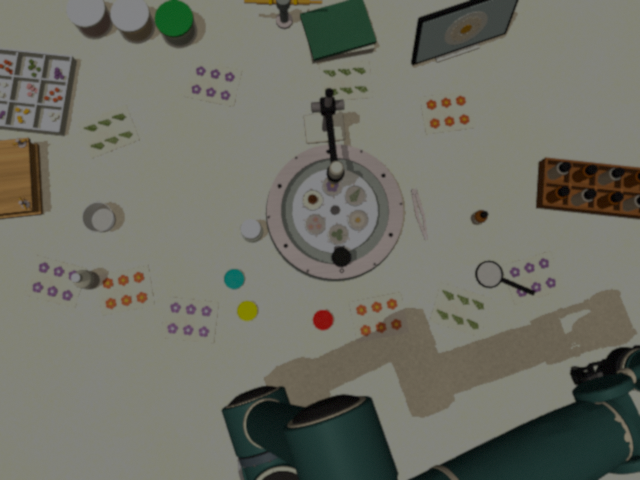

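View pics/scene1.png

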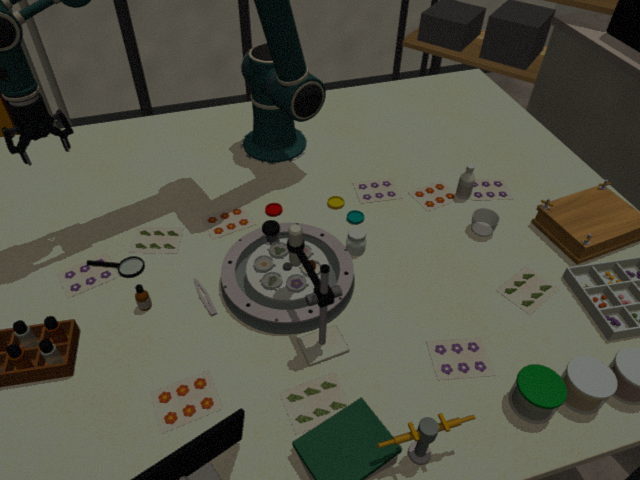

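Run:
```python
import cv2
a=cv2.imread('pics/top1.png'); cv2.imwrite('pics/top1c.png',cv2.resize(a[80:300,220:440],None,fx=2.7,fy=2.7,interpolation=cv2.INTER_CUBIC))
```

```text
(no output)
```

View pics/top1c.png

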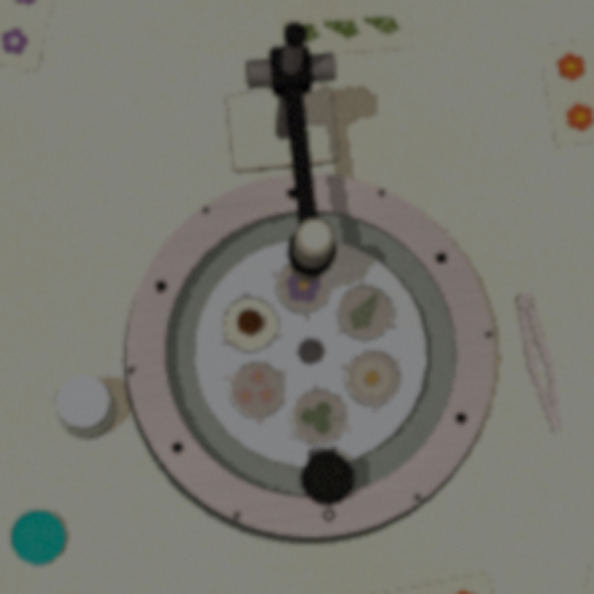

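The cone dish is at top-image (313,200), left (+y) of the lens. It has to go clockwise, so the carousel goes to -1.047 and the knob moves from (340,257) toward the lower-left hole. The knob could be mistaken for:
- the seed jar at (252,229)
- the dropper bottle at (480,217)
- the red, turquoise and yellow discs at (323,320), (234,278) and (247,310)

Only the black disc on the carousel edge matches the description. Next I'll fit the axis from the hole pattern.

Run:
```python
from h import *
from scipy.optimize import least_squares
np.set_printoptions(precision=4,suppress=True)
c=eyes.read_camera('top')
def onz(u,v,z):
    a=px(c,u,v,1.0); o=np.array(c['position']); return (o+(a-o)*(z-o[2])/(a[2]-o[2]))[:2]
g=cv2.cvtColor(c['img'],cv2.COLOR_RGB2GRAY).astype(float)
P=[]
for cu,cv in [(161,286),(441,258),(461,418),(178,447),(292,193),(329,515)]:
    u,v=220+cu/2.7,80+cv/2.7
    ui,vi=int(round(u)),int(round(v)); w=g[vi-3:vi+4,ui-3:ui+4]; w=np.clip(np.median(w)-10-w,0,None)
    yy,xx=np.mgrid[vi-3:vi+4,ui-3:ui+4]
    if w.sum()>0 : u,v=(w*xx).sum()/w.sum(),(w*yy).sum()/w.sum()
    P.append(onz(u,v,.042)); print(u,v,P[-1])
P=np.array(P)
# fit: holes at angle a0+k60
ks=np.array([2,4,5,1,3,0])  # first hole -x =0; cw: lower-left 1, upper-left 2, top 3,...
def f(p): 
    a=p[2]+np.pi-ks*np.pi/3
    return (P-np.c_[p[0]+.147*np.cos(a),p[1]+.147*np.sin(a)]).ravel()
s=least_squares(f,[.585,-.11,0],loss='soft_l1',f_scale=.002); print(s.x,np.degrees(s.x[2]),f(s.x).reshape(-1,2)*1000)
x,y,y0=s.x
for d in (0,-20,-40,-60):
    a=y0+np.pi+np.radians(d); print(d,x+.118*np.cos(a),y+.118*np.sin(a))
a=y0+np.pi; k=[x+.118*np.cos(a),y+.118*np.sin(a),.081]; print('knob proj',proj(c,k),'lens',x+.06*np.cos(y0),y+.06*np.sin(y0))
print(R.from_rotvec(bot.read_state()['tcp_rot']).as_matrix())
# depth-based knob, dark mask
u,v=proj(c,k).astype(int); print([px(c,u+i,v)[:3] for i in (-3,0,3)])
m=(g[v-14:v+15,u-14:u+15]<35); print((np.argwhere(m).mean(0)+[v-14,u-14])[::-1],m.sum())
```

```text
279.18562874251495 185.562874251497 [0.6538 0.0232]
382.9478584729981 175.1024208566108 [ 0.6823 -0.2299]
390.30434782608694 234.37747035573122 [ 0.5363 -0.2463]
285.2919020715631 245.31073446327684 [0.5075 0.0066]
330.02832244008715 150.74945533769062 [ 0.7422 -0.1004]
341.464 269.744 [ 0.4498 -0.1285]
[ 0.5953 -0.1122  0.1096] 6.278776851552589 [[-0.6246  0.7473]
 [-0.0189  0.7552]
 [ 0.0633  0.42  ]
 [-0.8121  0.216 ]
 [ 0.7426 -4.3517]
 [ 0.6383 -0.2163]]
0 0.4780351231521192 -0.12506421476259283
-20 0.48069486783113 -0.08416964721876743
-40 0.4971809761317515 -0.04665101012392878
-60 0.5255049800838834 -0.017033604827825483
knob proj [341.1239 256.3666] lens 0.6549673962700668 -0.10559704421019925
[[-0.9284 -0.      0.3717]
 [-0.3717  0.     -0.9284]
 [ 0.     -1.     -0.    ]]
[array([ 0.4785, -0.1176,  0.0845]), array([ 0.4785, -0.1245,  0.0851]), array([ 0.4788, -0.1317,  0.0821])]
[340.9963 256.5485] 268
```

The fit is clean: the axis is at (0.5953,-0.1122), yaw is 6.28°, and the residuals are under 1 mm apart from the top hole, which is shadowed. That puts the knob at (0.478,-0.125), which matches both the depth image and the network. I'll shut the gripper and travel above the knob.

Request:
jog_arm:
  turn:
    - [0,0,0]
    - [0,0,0]
    - [0,0,0]
    - [0,0,0]
    - [0,0,0]
  slide:
    - [-33,0,-31.7]
    - [-33,0,-31.7]
    - [-33,0,-31.7]
    - [-33,0,-31.7]
    - [-33,0,-31.7]
  grip: [0,0,0,0,0]
  newtons: 20

```text
time: 1.65
tool_pos: [0.3456, -0.4166, 0.2484]
tcp_rot: [-0.387, 2.013, -2.014]
wrist_force: [1.1, -0.4, -0.3]
width: 0.148
```

Request:
jog_arm:
  turn:
    - [0,0,0]
    - [0,0,0]
    - [0,0,0]
    - [0,0,0]
    - [0,0,0]
  slide:
    - [-33,0,-31.7]
    - [-33,0,-31.7]
    - [-33,0,-31.7]
    - [-33,0,-31.7]
    - [-33,0,-31.7]
  grip: [0,0,0,0,0]

```text
time: 2.15
tool_pos: [0.4399, -0.208, 0.2487]
tcp_rot: [-0.387, 2.012, -2.014]
wrist_force: [0.7, -0.2, 0.9]
width: 0.003
```

Request:
jog_arm:
  turn:
    - [0,0,0]
    - [0,0,0]
    - [0,0,0]
    - [0,0,0]
  slide:
    - [-33,0,-31.7]
    - [-33,0,-31.7]
    - [0,0,0]
    - [0,0,0]
  grip: [0,0,0,0]

```text
time: 2.55
tool_pos: [0.4774, -0.1254, 0.2484]
tcp_rot: [-0.391, 2.011, -2.012]
wrist_force: [-0.6, 0.0, 0.5]
width: -0.001
```

Run:
```python
from h import *
c=eyes.read_camera('wrist'); save(c,'w1.png')
print(c['position'],proj(c,[.478,-.125,.081]),proj(c,[.4774,-.1254,.231]))
s=bot.read_state();print(s['q'])
```

```text
[ 0.5423924  -0.09842664  0.37366016] [315.36686129 219.75463662] [316.43505533 314.47220732]
[-3.08918067e-01 -8.39964468e-02  1.98135087e+00 -6.85914587e-04
  1.24422035e+00  8.80025229e-01]
```

View pics/w1.png

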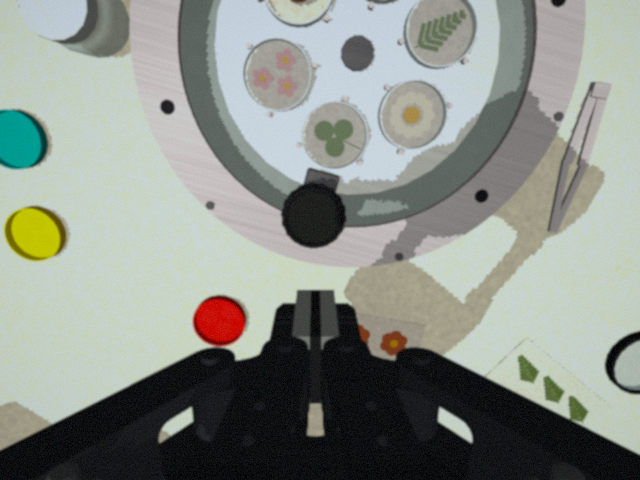

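The wrist view shows the black knob at about (314,216), with its index tab. My predicted floor centre projects to (315,220). I'll check that offset with depth.

Run:
```python
from h import *
c=eyes.read_camera('wrist')
P=np.array([px(c,u,v) for v in range(175,260) for u in range(270,360)])
r=np.hypot(*(P[:,:2]-[.478,-.125]).T)
m=(P[:,2]>.074)&(P[:,2]<.095)&(r<.035)
Q=P[m]; print(m.sum(),Q.mean(0),Q.min(0),Q.max(0),np.percentile(Q[:,2],[5,50,95]))
(x,y),rad=cv2.minEnclosingCircle(Q[:,:2].astype(np.float32)); print(x,y,rad)
```

```text
3257 [ 0.4801237  -0.12286228  0.08133707] [ 0.45545173 -0.14707661  0.07423995] [ 0.50270933 -0.09995511  0.08557252] [0.07811946 0.08120798 0.0841423 ]
0.47890180349349976 -0.12318789958953857 0.02398470789194107
```

Request:
jog_arm:
  turn:
    - [0,0,0]
    - [0,0,0]
    - [0,0,0]
    - [0,0,0]
    - [0,0,0]
  slide:
    - [-1.7,45,-0.6]
    - [0,45,0]
    - [0,45,0]
    - [0,5,0]
    - [0,0,0]
  grip: [0,0,0,0,0]

```text
time: 3.15
tool_pos: [0.477, -0.126, 0.1074]
tcp_rot: [-0.389, 2.017, -2.014]
wrist_force: [0.0, 0.5, -0.0]
width: 0.003
```

Request:
jog_arm:
  turn:
    - [0,0,0]
    - [0,0,0]
    - [0,0,0]
    - [0,0,0]
  slide:
    - [0,4,0]
    - [0,3,0]
    - [0,2,0]
    - [0,0,0]
  grip: [0,0,0,0]

```text
time: 3.55
tool_pos: [0.4791, -0.1253, 0.1002]
tcp_rot: [-0.386, 2.011, -2.013]
wrist_force: [-0.6, 0.0, 0.4]
width: 0.0
```

Request:
jog_arm:
  turn:
    - [0,0,0]
    - [0,0,0]
    - [0,0,0]
    - [0,0,0]
  slide:
    - [-0.3,2,-0.8]
    - [0,2,0]
    - [0,1,0]
    - [0,0,0]
  grip: [0,0,0,0]

```text
time: 3.95
tool_pos: [0.4792, -0.1244, 0.095]
tcp_rot: [-0.387, 2.012, -2.013]
wrist_force: [-0.4, -0.1, 5.9]
width: 0.004
```

Run:
```python
from h import *
c=eyes.read_camera('wrist'); cv2.imwrite('pics/w2.png',cv2.resize(c['img'][200:400,200:440,::-1],None,fx=3,fy=3))
```

```text
(no output)
```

View pics/w2.png

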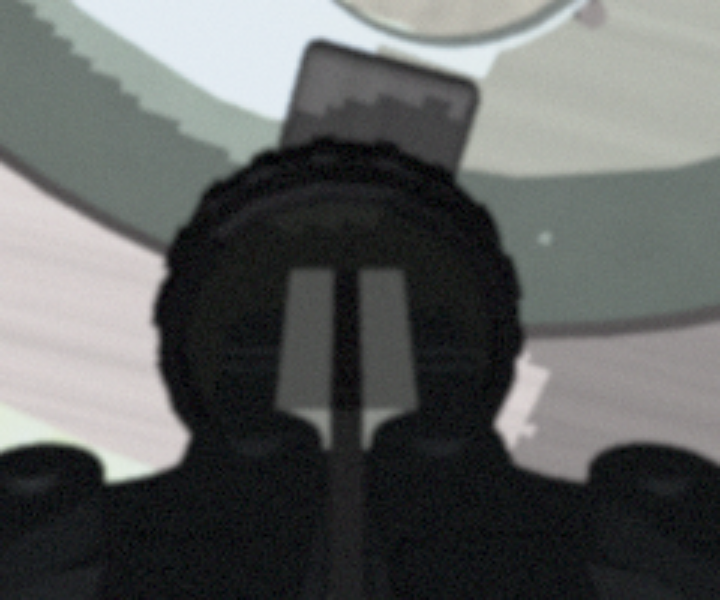

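The tip sits inside the dish, clear of the rim, and reads 5.9 N, so the plunger has started to move. I'll press about 8 mm more.

Request:
jog_arm:
  turn:
    - [0,0,0]
    - [0,0,0]
    - [0,0,0]
    - [0,0,0]
    - [0,0,0]
  slide:
    - [0,2,0]
    - [0,2,0]
    - [0,2,0]
    - [0,2,0]
    - [0,0,0]
  grip: [0,0,0,0,0]

```text
time: 4.5
tool_pos: [0.4792, -0.1244, 0.0872]
tcp_rot: [-0.387, 2.012, -2.013]
wrist_force: [-2.0, 1.0, 8.4]
width: 0.003
```

Request:
jog_arm:
  turn:
    - [0,0,0]
    - [0,0,0]
  slide:
    - [0,0,0]
    - [0,0,0]
  grip: [0,0,0]

```text
validation failed for argument at $.gr...
```

Request:
jog_arm:
  turn:
    - [0,0,0]
    - [0,0,0]
  slide:
    - [0,0,0]
    - [0,0,0]
  grip: [0,0]

```text
time: 4.7
tool_pos: [0.4792, -0.1244, 0.0874]
tcp_rot: [-0.387, 2.012, -2.013]
wrist_force: [-1.5, 0.9, 8.7]
width: 0.001
```

Run:
```python
from h import *
M=R.from_rotvec(bot.read_state()['tcp_rot']).as_matrix()
C=np.array([.5953,-.1122]);r=.1172
pos=lambda d:np.r_[C+r*np.array([np.cos(np.radians(d)),np.sin(np.radians(d))]),0]
a=186.1;pr=np.array([.4792,-.1244,0])
cur=np.zeros(3);acc=np.zeros(3)
for i in range(1,13):
    t=M.T@(pos(a-5*i)-pr); s=np.round(t-acc,1); s[1]=0; acc+=s; print(5*i,s,pos(a-5*i))
```

```text
5 [-0.  0. -0.] [ 0.4781216  -0.11444994  0.        ]
10 [-0.  0. -0.] [ 0.4783714  -0.10422861  0.        ]
15 [-0.  0. -0.] [ 0.4795111  -0.09406794  0.        ]
20 [-0.  0. -0.] [ 0.48153203 -0.08404527  0.        ]
25 [-0.  0. -0.] [ 0.4844188  -0.07423688  0.        ]
30 [-0.   0.  -0.1] [ 0.48814944 -0.06471741  0.        ]
35 [-0.  0.  0.] [ 0.49269556 -0.0555593   0.        ]
40 [-0.  0.  0.] [ 0.49802256 -0.04683227  0.        ]
45 [-0.1  0.   0. ] [ 0.5040899  -0.03860273  0.        ]
50 [0. 0. 0.] [ 0.51085141 -0.03093331  0.        ]
55 [0. 0. 0.] [ 0.51825562 -0.02388237  0.        ]
60 [0. 0. 0.] [ 0.52624619 -0.01750359  0.        ]
```

Those slides are in metres, so I'll rerun in mm.

Run:
```python
from h import *
M=R.from_rotvec(bot.read_state()['tcp_rot']).as_matrix()
C=np.array([.5953,-.1122]);r=.1172
pos=lambda d:np.r_[C+r*np.array([np.cos(np.radians(d)),np.sin(np.radians(d))]),0]
a=186.1;pr=np.array([.4792,-.1244,0]);acc=np.zeros(3)
for i in range(1,13):
    t=1000*M.T@(pos(a-5*i)-pr); s=np.round(t-acc,1); s[1]=0; acc+=s; print(5*i,s)
```

```text
5 [-2.7  0.  -9.6]
10 [-4.   0.  -9.4]
15 [-4.9  0.  -9. ]
20 [-5.6  0.  -8.6]
25 [-6.3  0.  -8. ]
30 [-7.   0.  -7.5]
35 [-7.6  0.  -6.8]
40 [-8.2  0.  -6.1]
45 [-8.7  0.  -5.4]
50 [-9.1  0.  -4.6]
55 [-9.5  0.  -3.8]
60 [-9.8  0.  -2.9]
```

Request:
jog_arm:
  turn:
    - [0,0,0]
    - [0,0,0]
    - [0,0,0]
    - [0,0,0]
    - [0,0,0]
  slide:
    - [-1.3,0,-4.8]
    - [-1.4,0,-4.8]
    - [-2,0,-4.7]
    - [-2,0,-4.7]
    - [0,0,0]
  grip: [0,0,0,0,0]

```text
time: 5.2
tool_pos: [0.4791, -0.104, 0.0878]
tcp_rot: [-0.385, 2.011, -2.013]
wrist_force: [-0.4, 0.5, 7.8]
width: -0.002
```

Run:
```python
from h import *
c=eyes.read_camera('wrist'); cv2.imwrite('pics/w3.png',cv2.resize(c['img'][100:400,160:480,::-1],None,fx=2,fy=2))
s=bot.read_state();print(s['tool_pos'],s['wrist_force'])
```

```text
[ 0.47910201 -0.10411991  0.08779754] [-0.84003564 -0.20032355  7.93839349]
```

View pics/w3.png

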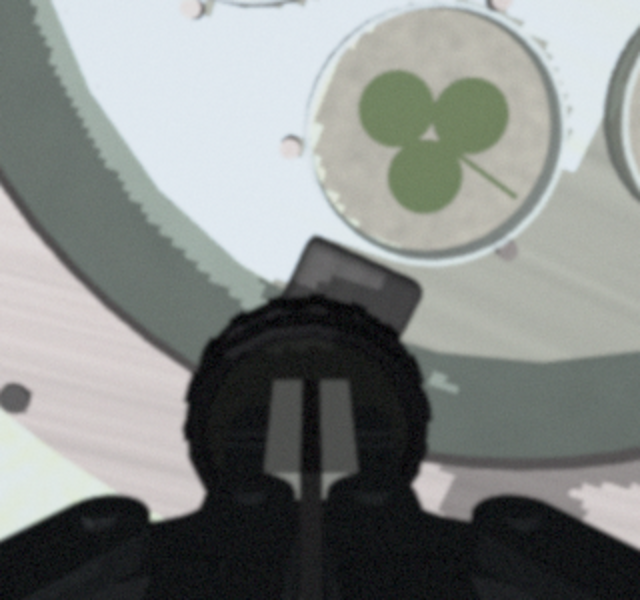

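The carousel turned with the finger, and the knob and its tab have swung round. I'll continue and press slightly deeper.

Request:
jog_arm:
  turn:
    - [0,0,0]
    - [0,0,0]
    - [0,0,0]
    - [0,0,0]
    - [0,0,0]
  slide:
    - [-2.4,0.4,-4.5]
    - [-2.5,0.3,-4.5]
    - [-2.8,0,-4.3]
    - [-2.8,0,-4.3]
    - [-3.1,0,-4]
  grip: [0,0,0,0,0]

```text
time: 5.75
tool_pos: [0.4837, -0.0794, 0.0872]
tcp_rot: [-0.385, 2.01, -2.014]
wrist_force: [-0.1, -1.3, 8.8]
width: 0.004
```

Request:
jog_arm:
  turn:
    - [0,0,0]
    - [0,0,0]
    - [0,0,0]
    - [0,0,0]
    - [0,0,0]
  slide:
    - [-3.2,0,-4]
    - [-3.5,0,-3.8]
    - [-3.5,0,-3.7]
    - [-3.8,0,-3.4]
    - [-3.8,0,-3.4]
  grip: [0,0,0,0,0]

```text
time: 6.25
tool_pos: [0.4936, -0.0557, 0.0872]
tcp_rot: [-0.385, 2.01, -2.013]
wrist_force: [-0.2, -0.6, 8.8]
width: 0.002
```

Request:
jog_arm:
  turn:
    - [0,0,0]
    - [0,0,0]
    - [0,0,0]
    - [0,0,0]
    - [0,0,0]
  slide:
    - [-4.1,0,-3.1]
    - [-4.1,0,-3]
    - [-4.3,0,-2.7]
    - [-4.4,0,-2.7]
    - [0,0,0]
  grip: [0,0,0,0,0]

```text
time: 6.75
tool_pos: [0.5053, -0.0381, 0.0872]
tcp_rot: [-0.385, 2.011, -2.012]
wrist_force: [-0.8, 0.9, 7.3]
width: -0.0
```

```bash
cat > look.py <<'E'
from h import *
import sys
c=eyes.read_camera('wrist'); cv2.imwrite('pics/%s.png'%sys.argv[1],cv2.resize(c['img'][100:400,160:480,::-1],None,fx=2,fy=2))
s=bot.read_state();d=s['tool_pos'][:2]-[.5953,-.1122];print(s['tool_pos'],s['wrist_force'],'r',np.hypot(*d),'turned',np.degrees(np.arctan2(d[1],d[0]))%360-186.28)
t=eyes.read_camera('top'); cv2.imwrite('pics/%st.png'%sys.argv[1],cv2.resize(t['img'][120:290,250:420,::-1],None,fx=3.4,fy=3.4,interpolation=cv2.INTER_CUBIC))
E
python3 look.py w4
```

```text
[ 0.50531826 -0.03822393  0.08726756] [-0.64987026  0.83651368  8.56545976] r 0.11648678941443759 turned -45.70441714834939
```

View pics/w4.png

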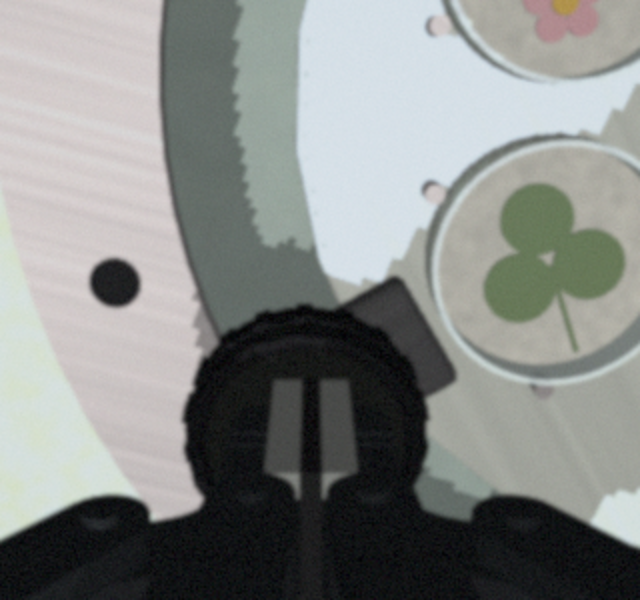

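View pics/w4t.png

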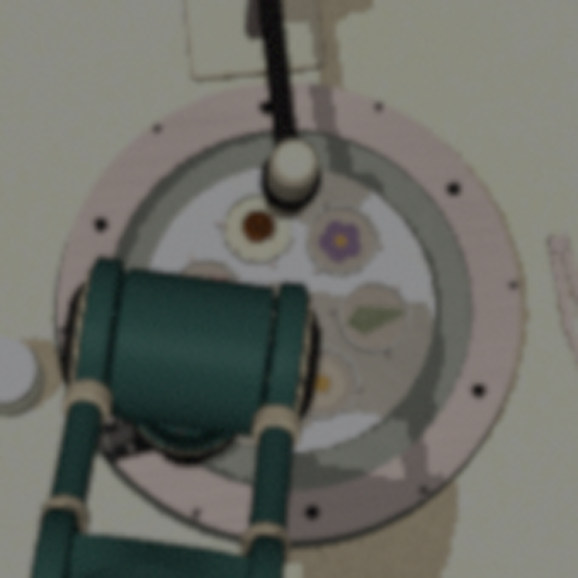

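Request:
jog_arm:
  turn:
    - [0,0,0]
    - [0,0,0]
    - [0,0,0]
    - [0,0,0]
    - [0,0,0]
  slide:
    - [-4.5,0,-2.3]
    - [-4.6,0,-2.3]
    - [-4.7,0,-1.9]
    - [-4.8,0,-1.9]
    - [0,0,0]
  grip: [0,0,0,0,0]

```text
time: 7.35
tool_pos: [0.5196, -0.0234, 0.0873]
tcp_rot: [-0.384, 2.011, -2.012]
wrist_force: [0.2, 2.2, 8.1]
width: -0.003
```

```bash
python3 look.py w5
```

```text
[ 0.51956969 -0.02343851  0.08732584] [0.24593579 1.12629431 8.41469277] r 0.11667768427099921 turned -55.80956071481981
```

View pics/w5.png

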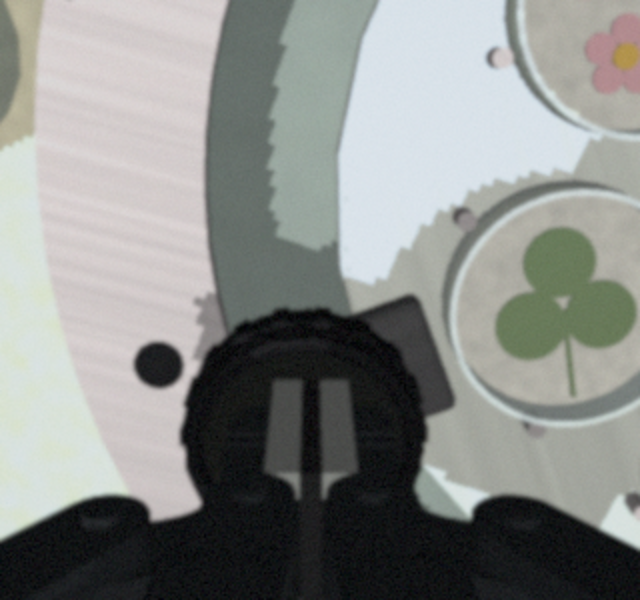

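Request:
jog_arm:
  turn:
    - [0,0,0]
    - [0,0,0]
    - [0,0,0]
    - [0,0,0]
  slide:
    - [-3.4,0,-1.1]
    - [-3.5,0,-1.1]
    - [0,-1.5,0]
    - [0,0,0]
  grip: [0,0,0,0]

```text
time: 7.85
tool_pos: [0.525, -0.019, 0.0889]
tcp_rot: [-0.384, 2.011, -2.012]
wrist_force: [-0.1, 0.5, 8.6]
width: 0.004
```

```bash
python3 look.py w6
```

```text
[ 0.52496485 -0.01901429  0.08881413] [0.99222044 1.21282681 7.35040785] r 0.11675020135365466 turned -59.23505442664472
```

View pics/w6.png

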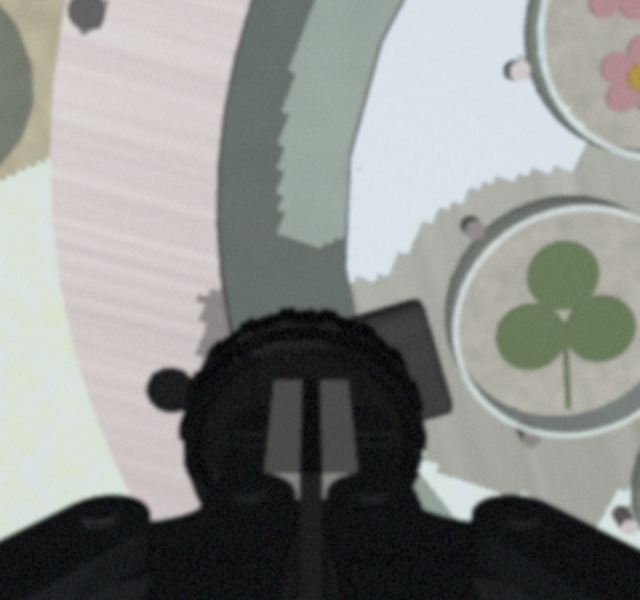

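Request:
jog_arm:
  turn:
    - [0,0,0]
    - [0,0,0]
    - [0,0,0]
    - [0,0,0]
    - [0,0,0]
  slide:
    - [-0.5,-0.4,-0.1]
    - [-0.5,-0.4,-0.1]
    - [-0.5,-0.3,-0.1]
    - [-0.4,-0.3,-0.1]
    - [0,0,0]
  grip: [0,0,0,0,0]

```text
time: 8.45
tool_pos: [0.5254, -0.0186, 0.0894]
tcp_rot: [-0.387, 2.011, -2.014]
wrist_force: [-1.3, -2.1, 5.7]
width: 0.001
```

```bash
python3 look.py w7
```

```text
[ 0.52536168 -0.01859109  0.08935122] [-0.92755044 -1.92044908  5.8277988 ] r 0.11685032336632296 turned -59.51537176514135
```

Request:
jog_arm:
  turn:
    - [0,0,0]
    - [0,0,0]
    - [0,0,0]
    - [0,0,0]
    - [0,0,0]
  slide:
    - [0,-0.5,0]
    - [0,-0.5,0]
    - [0,-0.5,0]
    - [0,-0.5,0]
    - [0,0,0]
  grip: [0,0,0,0,0]

```text
time: 9.05
tool_pos: [0.5242, -0.0179, 0.09]
tcp_rot: [-0.389, 2.014, -2.013]
wrist_force: [-0.6, 0.1, 0.9]
width: -0.002
```

```bash
python3 look.py w8
```

```text
[ 0.52423942 -0.01789574  0.09005069] [-0.18374407  0.33050452 -0.2728208 ] r 0.1180800496589006 turned -59.28107681508064
```

View pics/w8.png

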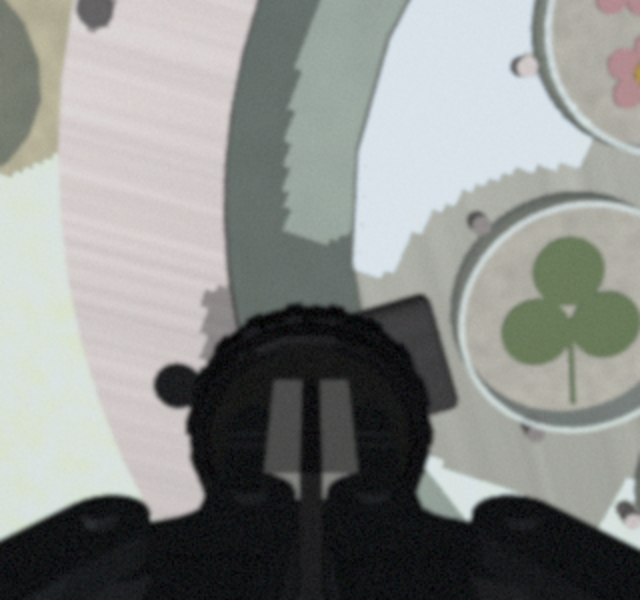

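The force is down to zero with the plunger still low, so the pin is resting under the plate. In the picture the knob lags the tip by about 2.5 mm, because the tip slipped as I unloaded it. The carousel is therefore about 1.5–2° short. I'll measure the knob centre more exactly first.

```bash
cat > ang.py <<'E'
from h import *
from scipy.optimize import minimize_scalar
C=np.array([.5953,-.1122])
def m(c,z0=.070):
    # dish bodies via hub-relative: knob points by depth
    P=np.array([px(c,u,v) for v in range(230,310) for u in range(245,385)])
    col=np.array([c['img'][v,u].max() for v in range(230,310) for u in range(245,385)])
    s=bot.read_state()['tool_pos'][:2]
    r=np.hypot(*(P[:,:2]-s).T)
    Q=P[(col<60)&(P[:,2]>z0-.013)&(P[:,2]<z0+.012)&(r<.03)]
    best=[]
    return Q
c=eyes.read_camera('wrist'); Q=m(c)
print(len(Q),np.percentile(Q[:,2],[2,50,98]))
# leaf dish centre via net, plus others
for t in ['dish_leaf','dish_sprig','knob_top']:
    for r in nets.search_frame(t,c)[:1]:
        w=world(r['xyz'],c); d=w[:2]-C; print(t,r['conf'],w,np.hypot(*d),np.degrees(np.arctan2(d[1],d[0]))%360)
cv2.imwrite('pics/full_%d.png'%int(bot.read_state()['time']*100),c['img'][:,:,::-1])
g=c['img']
# leaf dish rim circle by Hough
gr=cv2.GaussianBlur(cv2.cvtColor(g,cv2.COLOR_RGB2GRAY),(5,5),0)
h=cv2.HoughCircles(gr,cv2.HOUGH_GRADIENT,1,40,param1=60,param2=25,minRadius=40,maxRadius=85)
o=np.array(c['position'])
if h is not None:
  for u,v,r in h[0][:12]:
    for z in (.052,.042):
        a=px(c,u,v,1.0); w=(o+(a-o)*(z-o[2])/(a[2]-o[2]))[:2]; d=w-C
        print(u.round(),v.round(),r.round(),z,w,np.hypot(*d).round(4),(np.degrees(np.arctan2(d[1],d[0]))%360).round(2))
E
python3 ang.py
```

```text
4527 [0.06276561 0.07267934 0.08007921]
dish_leaf 0.85 [ 0.5542528  -0.06075162  0.05358386] 0.0658164759164075 128.58401450323493
dish_sprig 0.93 [0.43938632 0.12107833 0.00795526] 0.2805848493017819 123.75714548680664
knob_top 0.74 [ 0.53239823 -0.00918082  0.0718959 ] 0.12070452734924225 121.40753421459925
446.0 256.0 62.0 0.052 [ 0.55903667 -0.06172975] 0.0621 125.7
446.0 256.0 62.0 0.042 [ 0.55717077 -0.066044  ] 0.0599 129.56
498.0 112.0 66.0 0.052 [ 0.61730193 -0.05362625] 0.0626 69.41
498.0 112.0 66.0 0.042 [ 0.61900354 -0.05744434] 0.0597 66.59
536.0 332.0 63.0 0.052 [ 0.54283808 -0.1134747 ] 0.0525 181.39
536.0 332.0 63.0 0.042 [ 0.53998035 -0.12095724] 0.056 189.0
554.0 368.0 69.0 0.052 [ 0.52963253 -0.12980224] 0.068 195.01
554.0 368.0 69.0 0.042 [ 0.52596625 -0.1382845 ] 0.0741 200.62
66.0 148.0 70.0 0.052 [0.5438328  0.09335459] 0.2119 104.06
66.0 148.0 70.0 0.042 [0.54103598 0.09853598] 0.2176 104.44
120.0 134.0 62.0 0.052 [0.55674087 0.07512516] 0.1913 101.63
120.0 134.0 62.0 0.042 [0.55473439 0.07919037] 0.1956 101.97
```

Request:
jog_arm:
  turn:
    - [0,0,0]
    - [0,0,0]
    - [0,0,0]
    - [0,0,0]
    - [0,0,0]
  slide:
    - [0,2,0]
    - [0,1,0]
    - [0,0,0]
    - [-1,0,-0.3]
    - [-1,0,-0.2]
  grip: [0,0,0,0,0]

```text
time: 9.85
tool_pos: [0.5271, -0.0167, 0.0888]
tcp_rot: [-0.386, 2.013, -2.013]
wrist_force: [-2.8, 1.5, 7.8]
width: -0.003
```

Request:
jog_arm:
  turn:
    - [0,0,0]
    - [0,0,0]
    - [0,0,0]
  slide:
    - [-0.5,0,-0.1]
    - [0,0,0]
    - [0,0,0]
  grip: [0,0,0]

```text
time: 10.15
tool_pos: [0.5276, -0.0163, 0.0888]
tcp_rot: [-0.386, 2.013, -2.012]
wrist_force: [-1.4, 1.0, 8.2]
width: 0.003
```

Request:
jog_arm:
  turn:
    - [0,0,0]
    - [0,0,0]
    - [0,0,0]
    - [0,0,0]
    - [0,0,0]
  slide:
    - [0,-1,0]
    - [0,-1,0]
    - [0,-1,0]
    - [0,-1,0]
    - [0,0,0]
  grip: [0,0,0,0,0]

```text
time: 10.65
tool_pos: [0.5281, -0.0161, 0.0927]
tcp_rot: [-0.384, 2.013, -2.012]
wrist_force: [-0.2, 3.0, 7.9]
width: 0.0
```

```bash
python3 look.py w9
```

```text
[ 0.5281388  -0.01606463  0.0927458 ] [-0.09770007  3.31896472  7.5078617 ] r 0.11727163383014277 turned -61.34143771635877
```

View pics/w9.png

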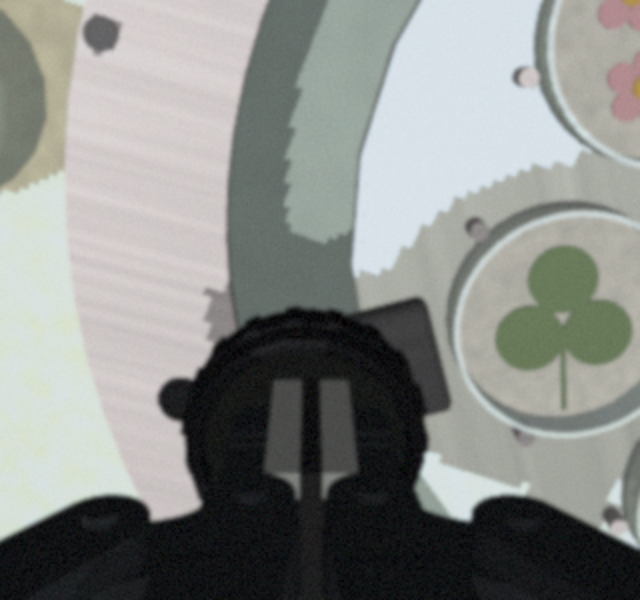

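The tip is now at 0.0927 and still under spring load, so the plunger has come up past its resting height into the hole. I'll lift off slowly.

Request:
jog_arm:
  turn:
    - [0,0,0]
    - [0,0,0]
    - [0,0,0]
    - [0,0,0]
    - [0,0,0]
  slide:
    - [0,-1,0]
    - [0,-1,0]
    - [0,-1,0]
    - [0,-1,0]
    - [0,0,0]
  grip: [0,0,0,0,0]

```text
time: 11.25
tool_pos: [0.5275, -0.0167, 0.096]
tcp_rot: [-0.386, 2.012, -2.013]
wrist_force: [1.9, 1.2, 6.0]
width: -0.002
```

Request:
jog_arm:
  turn:
    - [0,0,0]
    - [0,0,0]
    - [0,0,0]
    - [0,0,0]
    - [0,0,0]
  slide:
    - [0,-1,0]
    - [0,-1,0]
    - [0,-1,0]
    - [0,-2,0]
    - [0,-4,0]
  grip: [0,0,0,0,0]

```text
time: 11.75
tool_pos: [0.5249, -0.0167, 0.1032]
tcp_rot: [-0.393, 2.016, -2.014]
wrist_force: [0.6, -0.2, -0.0]
width: -0.002
```

Request:
jog_arm:
  turn:
    - [0,0,0]
    - [0,0,0]
    - [0,0,0]
    - [0,0,0]
    - [0,0,0]
  slide:
    - [0,-20,0]
    - [0,-40,0]
    - [0,-40,0]
    - [0,-30,0]
    - [0,0,0]
  grip: [0,0,0,0,0]

```text
time: 12.25
tool_pos: [0.5295, -0.0169, 0.24]
tcp_rot: [-0.379, 2.007, -2.012]
wrist_force: [0.0, -0.2, 1.2]
width: 0.005
```

Run:
```python
from h import *
c=eyes.read_camera('wrist'); save(c,'w10.png')
P=np.array([px(c,u,v) for v in range(150,300) for u in range(230,400)])
r=np.hypot(*(P[:,:2]-[.5255,-.017]).T)
Q=P[(P[:,2]>.074)&(P[:,2]<.095)&(r<.04)]
print(len(Q),np.percentile(Q[:,2],[5,50,95]) if len(Q) else '')
(x,y),rad=cv2.minEnclosingCircle(Q[:,:2].astype(np.float32)); print(x,y,rad, np.degrees(np.arctan2(y+.1122,x-.5953))-186.28)
print(bot.read_state()['tool_pos'])
```

```text
3384 [0.07798955 0.08119543 0.08412824]
0.5249400734901428 -0.01577441208064556 0.024244649335741997 -60.16247830148973
[ 0.52800522 -0.01680007  0.23713561]
```

View pics/w10.png

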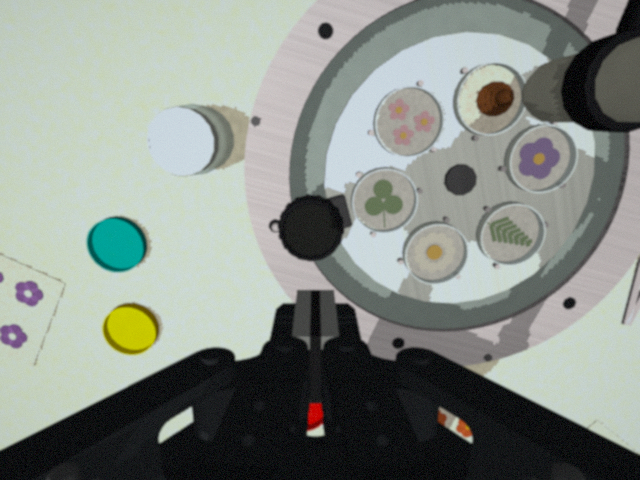

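The knob is back to its original height of 0.0812 m, at -60.2°, with the pin showing in the hole at (275,226). I'll pull back and check from above.

Request:
jog_arm:
  turn:
    - [0,0,0]
    - [0,0,0]
    - [0,0,0]
    - [0,0,0]
    - [0,0,0]
  slide:
    - [10,0,35]
    - [10,0,35]
    - [10,0,35]
    - [10,0,35]
    - [0,0,0]
  grip: [0,0,0,0,0]

```text
time: 12.8
tool_pos: [0.5404, -0.1648, 0.232]
tcp_rot: [-0.389, 2.017, -2.017]
wrist_force: [0.5, 0.5, 0.8]
width: -0.002
```

Request:
jog_arm:
  turn:
    - [0,0,0]
    - [0,0,0]
    - [0,0,0]
    - [0,0,0]
    - [0,0,0]
  slide:
    - [10,0,35]
    - [10,0,35]
    - [10,0,35]
    - [10,0,35]
    - [0,0,0]
  grip: [0,0,0,0,0]

```text
time: 13.3
tool_pos: [0.5556, -0.309, 0.2321]
tcp_rot: [-0.388, 2.017, -2.015]
wrist_force: [-0.8, -0.6, -0.0]
width: -0.003
```

```bash
python3 look.py w11
python3 - <<'E'
from h import *
c=eyes.read_camera('scene'); cv2.imwrite('pics/s2.png',cv2.resize(c['img'][190:360,190:390,::-1],None,fx=3.5,fy=3.5,interpolation=cv2.INTER_CUBIC))
for r in nets.search_frame('dish_cone',c)[:2]: print(r['conf'],world(r['xyz'],c))
E
```

```text
[ 0.55546699 -0.30693181  0.23211044] [ 0.47380922  0.55083653 -0.51118647] r 0.1987640455844949 turned 72.15944441799209
0.71 [ 0.66557671 -0.10518313  0.05138855]
```

View pics/w11t.png

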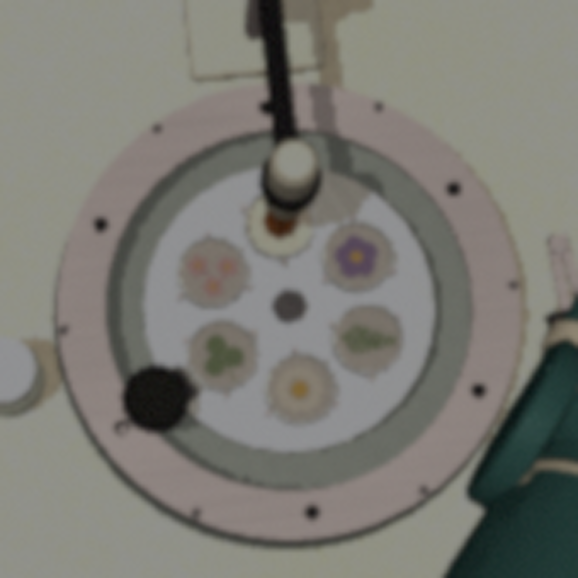

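View pics/s2.png

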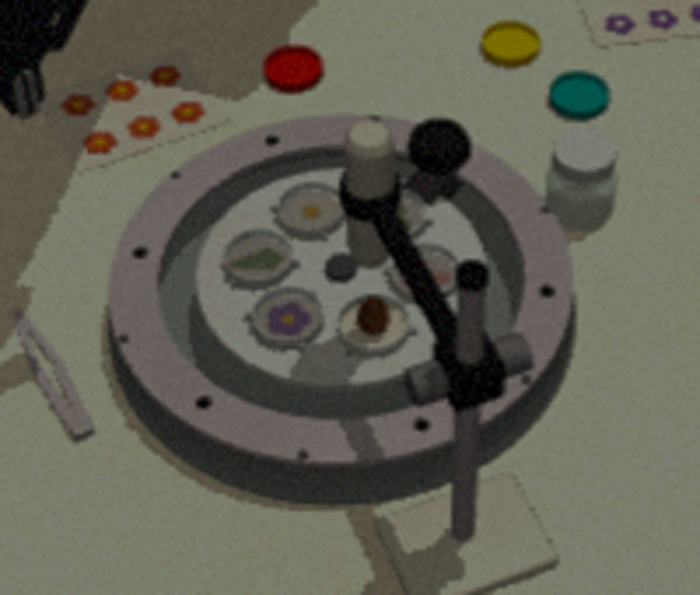

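The cone dish is at the microscope position, at (280,225) in the top crop. The pin shows in the hole at (122,428), all six dishes sit in their pockets, and the arm is clear. Handing in.

```bash
python3 -c "
from workcell import bot
print(bot.finish_job())"
```

```text
the job is handed in; nothing more can be done
None
```

The dish with the cone is now under the microscope, and I've handed the job in; it reported no verdict. With the shut fingertip I pressed the knob down about 11 mm (8–9 N) and turned the carousel clockwise by one hole. The plunger then sprang up into that hole and I backed the arm away, about 13 s in all.

**First release:** it came about 2° short of the hole, because the tip slipped in the dish as I unloaded it. The pin rested under the plate, so I pressed again, moved about 2.5 mm further and it went in.

**Last checks:**
- **Knob and pin:** the knob was at -60.2° and back at its starting height of 81 mm. The pin shows in the new hole.
- **Cone dish:** the network put it at (0.666, -0.105), and the lens point worked out at (0.655, -0.106). That 11 mm disagreement along x is over the 6 mm limit. I put it down to this camera seeing mostly the near side of the dish, because its network readings on the fixed table also came out 1–4 cm too near the camera. I relied on the locked pin and the knob angle instead.
- **Surroundings:** in the last pictures all six dishes sit flat in their pockets. The seed jar, tweezers and coloured look-alikes look undisturbed. I did not look at the other bystanders again, but the arm did not come near them. The force on the arm after backing away was about zero.

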